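Clamp a glue-up block in the squeeze-grip bench clamp

ROBOT

A 6-joint arm with a two-finger parallel gripper is mounted at the origin on a cart in front of the work surface, level with it; the furniture and walls round the work are solid. World frame = base frame: x ahead of the robot, y to its left, z up, the work surface at z = 0. Lengths are in m, angles in rad, forces in N, time in s.
With the tool pointing down it reaches from about 0.425 to 1.125 m from the base axis. Payload 14.9 kg.
Tool frame: the origin (TCP) lies between the finger pads; the fingertips stand 17 mm ahead of it and the grasp point (between the pads) lies 2 mm behind it; z points along the fingers, y is the line along which they close (so a half turn about z gives the same grasp; the last joint's range is limited). The gripper opens to 91 mm and grips with 3 to 60 N. Pads are 32 mm wide; open, the fingers measure 118 mm over their backs; the gripper's body (76 mm by 178 mm) begins 60 mm behind the grasp point.
Start: joints at [-1.357, 0.379, 1.734, -0, 1.028, -0.033], TCP at [0.171, -0.679, 0.231] pointing down, gripper open.
Joint ranges: [-2.77, 2.77], [-0.74, 2.19], [0, 2.66], [-1.06, 4.2], [0.31, 2.87], [-3.08, 3.08]. Speed limits (rad/s): [1.89, 1.89, 2.39, 3.14, 3.14, 3.14].

INTERFACE

Orientations are given as [roll, pitch, yaw] about the fixed x, y, z axes, in that order (R = Rz(yaw) Ry(pitch) Rx(roll)).
In Python, from workcell import * gives the robot as it stands.
- The arm moves only by the tool apply_moves, never from a script. Its argument "series" is a list of rows, each an object with "travel": the shift along the tool's x, y, z in m, a list of three; "turn": the turn about the tool's z in degrees; "jaw": the opening, from 0 (shut) to 1 (fully open). A call has 1 to 5 rows; each row shifts and turns the commanded pose from where the row before left it, along the tool's axes as they then stand; what a row does not reach is not made up. A row lasts 1/8 s, in which the tool goes at most 62.5 mm and 10.7 degrees, less where a joint would pass 70% of its speed; a pose out of reach is approached as far as the arm can. A call with a gripper value outside its range is refused whole. The fingers move at their own pace and stop on an object; the grip force is fixed at half the most. Time passes only in rows, so rows that do not move let the fingers close. It gives the time, the measured TCP pose, the force and the opening at its end, in the units of the state.
- state(): the state, without advancing time (a new reading comes with each control period).
- get_image(name): name is "scene" or "side" or "wrist"; returns the picture (384x512x3 uint8, blue, green, red); there is no depth.
- camera_info(name): a dict with "vertical_fov" (degrees; the focal length in pixels is half the picture's height over the tangent of half this angle, whatever the lens; pixels are square), "cx", "cy" (the principal point, pixels), "R" (3x3) and "t" (3): a world point X has camera coordinates R X + t. Camera axes: x right, y down, z forward; pixel columns grow to the right and rows downward; lengths in m; the calibration is good to about 2 mm. A picture is of the moment at which its call begins: read the wrist's pose just before it. camera_info takes no time and is no camera call; for the wrist camera it gives the pose at the moment of the call.
- finish_job(): hands the job in, once; it reports no verdict.
The state is a dict: "clock": time; "joints": joint angles; "joint_velocities": joint speeds; "tau": joint torques, N m; "position": TCP position; "tool_rot": TCP orientation; "force": force on the tool from outside, world axes, zero at the start; "ft_torque": the same for the moment, N m; "width": finger opening in m.
Only numpy, scipy, OpenCV 4.12 (cv2) and the standard library are available. Lean on these libraries where they do the work, as an engineer would, in place of code of your own. Each camera call takes 0.05 s, during which the arm holds its last target. There are 200 camera calls.

TASK

Unlock the bench clamp: twist its spring-loaded lock knob clockwise to the stop and let go so that it springs back. Then pump the pair of squeeze grips, letting them open between squeezes, until the sprung rubber pad presses the wooden block against the anvil, and finish while still gripping the squeeze grips, with the pad spring pushed in about halfway: firm, but never bottomed out, which would crush the block. Move the jaw only with the grips, do not touch the jaw, pad or block, and leave the things round the clamp where they are.

Things in the scene. Friction and masses are not known exactly. Their poses are not given: they have to be found in the camera images.
- clamp: Bench clamp bolted to the table. Grey housing 74 (x) x 62 (y) x 58 mm high on a dark steel bed plate 8 mm thick that is 110 mm wide and runs from x = -40 to x = +218 mm. Origin on the table under the middle of the housing; x points along the closing direction (from the squeeze grips, over the housing, to the anvil), z up. From -x to +x: squeeze grips, housing with the knob on top, rod with jaw and sprung pad, block, anvil.
- grip_point (a point): Point midway between the two squeeze grips, 122 mm behind the clamp's origin (clamp x = -122) and 41 mm above the table, where fingers coming from above close along the clamp's y axis. Its axes are the clamp's.
- grip_left: Squeeze grip on the clamp's +y side: black upright plate 64 long (along the clamp's x) x 12 thick x 40 mm high, from 21 to 61 mm above the table, with free table under it. Origin on its hinge at table height (clamp x = -30, y = +18 mm). At rest the outer faces of the two grips are about 66 mm apart at the grip point, and 33 mm when fully squeezed; both swing together, always mirror images of each other.
- grip_right: The matching squeeze grip on the -y side, same size; origin on its hinge at table height (clamp x = -30, y = -18 mm).
- trigger (a joint): Swing of each squeeze grip, rad: 0 = open (a spring returns them), 0.18 = fully squeezed, limited by stops. A full squeeze from 0 feeds the jaw forward about 15 mm (a toothed one-way drive with 5 mm teeth: the first few mm of a stroke may be idle); opening fully leaves the jaw where it is, ready for the next stroke. Locked until the lock bolt is out. Free strokes need 3 to 8 N on each grip; pushing the pad spring halfway takes about 15 N on each.
- knob (a joint): Lock knob on top of the housing, rad: 0 at rest, grows clockwise seen from above to the stop at 1.1. Spring-return, about 0.11 N m at the stop. At the stop it has pushed the lock bolt out. Do this once before pumping.
- knob_bar: Finger bar of the lock knob, black, 42 long x 13 thick x 30 mm high, its top 96 mm above the table. It stands on a 32 mm disc on the housing top (disc top 66 mm above the table), axis above clamp x = +4, y = 0. At rest its length lies along the clamp's x. Turns with the knob. Origin on the knob's axis, 62 mm above the table (underside of the disc).
- knob_point (a point): Point on the knob's axis, 83 mm above the table, in the middle of the finger bar.
- lock_bolt (a joint): Steel lock bolt, 10 mm diameter, that slides out of the right (-y) side of the housing near the bed, m: 0 = locked (its end about 7 mm out), above 0.012 = the grips are free. It stays where it has been pushed.
- jaw_slide (a joint): Advance of rod and jaw, m: 0 = fully back, grows towards the anvil, at most 0.085. Starts between 0 and 0.020. Friction (4 N) holds it where it is; it slides back if the pad pushes harder than that and the grips are let go, so the squeeze lasts only while the grips are held.
- jaw: Grey jaw plate 12 x 60 x 48 mm on the front end of the rod; its front face carries the sprung pad, its back side 20 mm ahead when relaxed. Origin of the jaw with its rod: on the rod's line at table height, 62 mm behind the middle of the plate.
- pad: Pad in front of the jaw: steel plate with a rubber face, 9 mm thick, 60 wide, 36 high. Origin at table height under the middle of its back side.
- pad_face (a point): Middle of the rubber face of the pad.
- pad_spring (a joint): How far the pad is pushed back into the jaw, m: 0 relaxed, 0.020 bottomed out. The pad spring gives 1.5 N per mm, so 0.010 (halfway) is 15 N on the block.
- block: Reddish-brown wooden block, 42 (clamp's x) x 70 x 30 mm, standing loose on the clamp's bed between pad and anvil, within 9 mm of the anvil. Origin under its middle.
- anvil_face (a point): Middle of the front face of the fixed steel-faced anvil at the far end of the bed (clamp x = +191 mm, 24 mm above the table).
- tin: Bystander: round metal tin 62 mm across, 18 mm high, on the table left of the clamp. Origin under its middle.
- spare_block: Bystander: wooden block 55 x 75 x 22 mm on the table right of the clamp. Origin under its middle.
- spanner: Bystander: flat spanner 32 x 135 x 9 mm on the table right of the clamp. Origin under its middle.
Not all that is in view belongs to the job. Leave any blue or red look-alike of the block alone.

How it is judged:
On the way, in this order (a step that is already met when the one before it is completed fails the run):
1. the lock knob is twisted to its stop and the lock bolt is out (value of joint knob above 1 rad and value of joint lock_bolt above 0.012 m), for 0.1 s.
2. the knob is let go and has sprung back (value of joint knob below 0.12 rad and contact force between the fingers and knob_bar below 0.3 N), for 0.1 s.
3. the grips are squeezed (value of joint trigger above 0.07 rad), for 0.05 s.
4. the grips are let open again (value of joint trigger below 0.03 rad), for 0.05 s.
5. further pumping brings the pad against the block (contact force between pad and block above 2 N), for 0.1 s.
At the end, for the whole second after the job is handed in: The fingers still squeeze both grips (at least 1.5 N each, grips swung in by more than 0.02 rad), the pad presses the block squarely against the anvil with 7.5 to 25.5 N, its spring pushed in 5 to 17 mm, everything is at rest, and the lock knob is back at rest with the bolt out (contact force between pad and block between 7.5 and 25.5 N and contact force between block and clamp above 5 N and value of joint pad_spring between 0.005 and 0.017 m and x of block in the frame of clamp above 0.166 m and angle between the x axis of block and the x axis of clamp, either way round below 0.05 rad and linear speed of block below 0.01 m/s and value of joint trigger above 0.02 rad and contact force between the fingers and grip_left above 1.5 N and contact force between the fingers and grip_right above 1.5 N and value of joint knob below 0.12 rad and value of joint lock_bolt above 0.01 m); the arm keeps its last pose, push and grip.
It fails at once if the block is crushed (pad force over 40 N) (contact force between pad and block above 40 N).
It fails at once if the jaw, pad or block is touched by the robot (contact force between any of the arm, the fingers and jaw above 2 N or contact force between any of the fingers, the arm and pad above 2 N or contact force between any of the arm, the fingers and block above 2 N).
It fails at once if a bystander is pushed away (distance of any of tin, spare_block, spanner from where it was at the start of the episode above 0.03 m).
It also fails if it takes over 64 s, if anything falls off the work surface, if the arm or the gripper's body presses on something with over 40 N, if the wrist force passes 120 N, or if a joint passes its speed limit or range.

## Working session

There is one attempt and no reset: what is moved stays moved. The work goes in short steps, Python scripts to look and compute and a tool call to move; the robot and the scene stay as the last step left them, time stands still between calls to the robot, and variables do not carry over. Pictures are saved under pics/ and viewed, on a budget of 10 in all, crops included, one or two more only if the job needs it, and the job is handed in when it is done.

Besides the shell and the picture viewer there is one more tool, called after ">>>" in YAML: its name, and indented under it one key for each argument. apply_moves: Moves the arm, as the interface text tells. Its arguments: {"type":"object","properties":{"series":{"type":"array"}},"required":["series"]}

```bash
mkdir -p pics
python3 - <<'E'
from workcell import *
import cv2,numpy as np
s=state();print(s)
ims=[]
for n in("scene","side"):
    im=get_image(n);cv2.imwrite(f"pics/{n}0.png",im);c=camera_info(n);print(n,c)
E
```

```text
{'clock': 0.0, 'joints': array([-1.35728710e+00,  3.79443773e-01,  1.73478697e+00,  1.57964477e-05,
        1.02851190e+00, -3.33115681e-02]), 'joint_velocities': array([ 0.00070376,  0.00102562, -0.00043343, -0.00025114, -0.00043775,
        0.0006185 ]), 'tau': array([ 2.45940100e-04, -7.63715529e+01, -4.34364080e+01,  6.50474452e-02,
        4.24399995e-02, -7.83651194e-05]), 'position': array([ 0.17093309, -0.67840797,  0.23026056]), 'tool_rot': array([-3.14044375e+00, -5.18141219e-05,  2.46812601e-01]), 'force': array([-0.85545135,  0.20480489, -0.9131229 ]), 'ft_torque': array([-0.01028462,  0.00179832, -0.02830326]), 'width': 0.09134027434835938}
scene {'vertical_fov': 49.62705748695814, 'cx': 259.0013722865161, 'cy': 192.83314030247647, 'R': array([[ 0.66207065, -0.74921201, -0.01854234],
       [-0.3003032 , -0.24254388, -0.92249144],
       [ 0.68664433,  0.61632283, -0.38557195]]), 't': array([-0.65872144,  0.17996884,  0.7785599 ])}
side {'vertical_fov': 51.69184069739698, 'cx': 254.97220913473544, 'cy': 188.3291289109042, 'R': array([[-0.9605967 , -0.27718951,  0.02049292],
       [-0.13843069,  0.41318714, -0.90006296],
       [ 0.2410206 , -0.86743436, -0.43527773]]), 't': array([0.48643275, 0.28779771, 0.45338881])}
```

View pics/scene0.png

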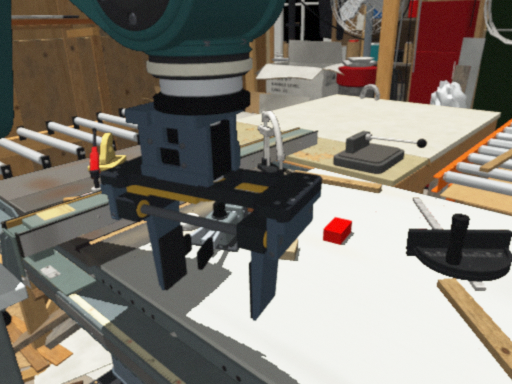

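View pics/side0.png

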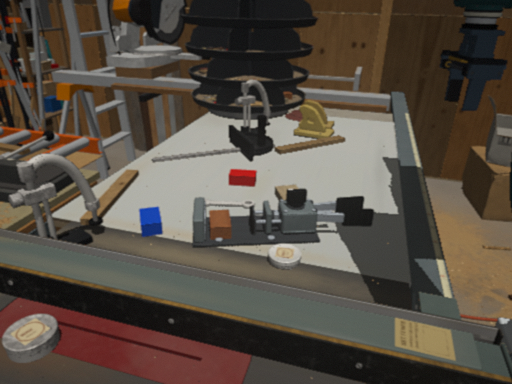

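The side view shows the clamp: anvil at about (200,218), block (219,224), knob (297,197), grips (355,210), tin (284,256). The near bed edge runs from (194,246) to (318,241). The arm hides the clamp in the scene view.

```bash
cat > h.py <<'E'
from workcell import *
import cv2,numpy as np
def ray(c,p,z):
    f=192/np.tan(np.radians(c["vertical_fov"]/2))
    R=np.array(c["R"]);t=np.array(c["t"])
    d=R.T@np.array([(p[0]-c["cx"])/f,(p[1]-c["cy"])/f,1]);o=-R.T@t
    return o+d*(z-o[2])/d[2]
def proj(c,X):
    f=192/np.tan(np.radians(c["vertical_fov"]/2))
    q=np.array(c["R"])@X+c["t"];return q[:2]/q[2]*f+[c["cx"],c["cy"]]
E
python3 - <<'E'
from h import *
c=camera_info("side")
for n,p,z in[("bedA",(194,246),.004),("bedB",(318,241),.004),("knob",(297,190),.096),("gripend",(370,197),.061),("tin",(285,250),.018)]:print(n,ray(c,p,z).round(3))
c=camera_info("wrist");print(c, -np.array(c["R"]).T@c["t"])
im=get_image("wrist");cv2.imwrite("pics/w0.png",im)
E
```

```text
bedA [ 0.684 -0.185  0.004]
bedB [ 0.454 -0.278  0.004]
knob [ 0.509 -0.309  0.096]
gripend [ 0.363 -0.397  0.061]
tin [ 0.507 -0.206  0.018]
{'vertical_fov': 62.15330858895166, 'cx': 251.9297025437601, 'cy': 188.94836541497392, 'R': array([[ 2.44835348e-01, -9.69564519e-01, -5.44655104e-04],
       [-9.36915911e-01, -2.36735366e-01,  2.57186590e-01],
       [-2.49487931e-01, -6.24580721e-02, -9.66361610e-01]]), 't': array([-0.69922769, -0.0269005 ,  0.3901151 ])} [ 0.24332116 -0.65994882  0.38352987]
```

View pics/w0.png

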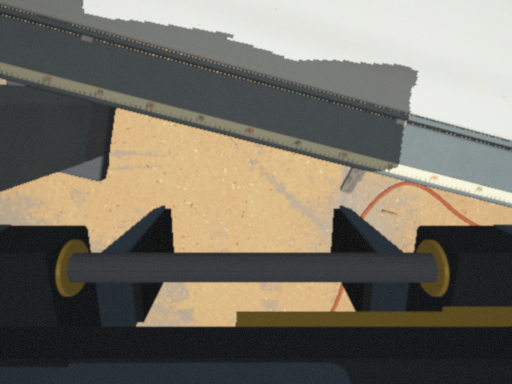

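>>> apply_moves:
  series:
    - {"travel": [0.034, -0.028, -0.01], "turn": 0, "jaw": 1}
    - {"travel": [0.034, -0.028, -0.01], "turn": 0, "jaw": 1}
    - {"travel": [0.034, -0.028, 0], "turn": 0, "jaw": 1}
    - {"travel": [0.034, -0.028, 0], "turn": 0, "jaw": 1}
    - {"travel": [0.034, -0.028, 0], "turn": 0, "jaw": 1}

```text
clock: 0.78
position: [0.3023, -0.5002, 0.2508]
tool_rot: [-3.141, 0.0, 0.247]
force: [0.1, -0.6, -0.3]
width: 0.0908
```

>>> apply_moves:
  series:
    - {"travel": [0.034, -0.028, 0], "turn": 0, "jaw": 1}
    - {"travel": [0.034, -0.028, 0], "turn": 0, "jaw": 1}
    - {"travel": [0.034, -0.028, 0], "turn": 0, "jaw": 1}
    - {"travel": [0.03, -0.028, 0], "turn": -8, "jaw": 1}
    - {"travel": [0, 0, 0], "turn": 0, "jaw": 1}

```text
clock: 1.4
position: [0.4032, -0.3589, 0.2508]
tool_rot: [-3.141, 0.0, 0.39]
force: [-0.9, -0.9, -0.1]
width: 0.0913
```

Run:
```python
from h import *
s=state();print(s["position"],s["tool_rot"])
c=camera_info("wrist");im=get_image("wrist");cv2.imwrite("pics/w1.png",im)
np.savez("w1.npz",**{k:np.array(v) for k,v in c.items()})
```

```text
[ 0.40316134 -0.35889368  0.25083964] [-3.14122164e+00  4.30538716e-06  3.90370700e-01]
```

View pics/w1.png

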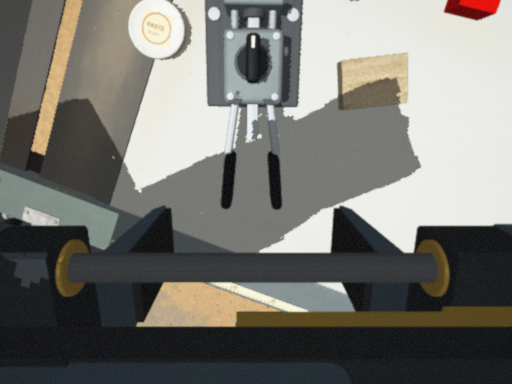

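Wrist view: bed's rear edge from (207,105) to (298,106), knob bar around (254,57), grip ends around (226,205) and (275,205), aligned with the tool axis. I'll enlarge the clamp.

Run:
```python
from h import *
im=cv2.imread("pics/w1.png")[0:220,180:330]
cv2.imwrite("pics/w1c.png",cv2.resize(im,None,fx=2.7,fy=2.7,interpolation=cv2.INTER_CUBIC))
c=dict(np.load("w1.npz"))
P={}
for n,p,z in[("bedL",(207,105),.008),("bedR",(298,106),.008),("bedL2",(207,5),.008),("knobtop",(254,57),.09),("gl",(226,205),.061),("gr",(275,205),.061),("gl0",(230,155),.061),("gr0",(272,155),.061)]:P[n]=ray(c,p,z);print(n,P[n].round(4))
m=(P["bedL"]+P["bedR"])/2;d=P["bedL"]-P["bedR"];yaw=np.arctan2(d[1],d[0])-np.pi/2
print("w",np.linalg.norm(d),"yaw",yaw)
```

```text
bedL [ 0.4508 -0.2809  0.008 ]
bedR [ 0.4914 -0.3825  0.008 ]
bedL2 [ 0.5519 -0.2434  0.008 ]
knobtop [ 0.5117 -0.3162  0.09  ]
gl [ 0.3594 -0.3453  0.061 ]
gr [ 0.3804 -0.3964  0.061 ]
gl0 [ 0.414  -0.3287  0.061 ]
gr0 [ 0.4313 -0.3708  0.061 ]
w 0.10943070456825664 yaw 0.38033810204661656
```

View pics/w1c.png

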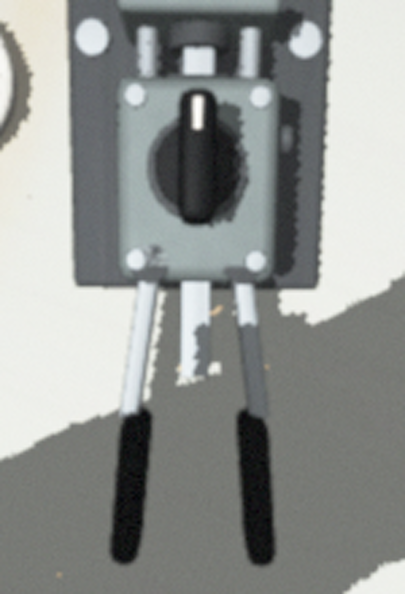

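Run:
```python
from h import *
c=dict(np.load("w1.npz"))
q=lambda u,v,z:ray(c,(180+u/2.7,v/2.7),z)
A,B,C,D=[q(*p,.008) for p in((77,285),(317,287),(70,0),(328,0))]
an=lambda v:np.arctan2(v[1],v[0])
print("yaws",an(A-B)-np.pi/2,an(C-A),an(D-B),"w",np.linalg.norm(A-B))
y=(an(C-A)+an(D-B))/2; print(y)
ex=np.array([np.cos(y),np.sin(y),0]);ey=np.array([-ex[1],ex[0],0])
print("origin from bed",(A+B)/2+.04*ex)
f=q(198,90,.096);n=q(197,223,.068)
print("knob far->",f-.021*ex,"near->",n+.021*ex, "origins",f-.025*ex,n+.017*ex, an(f-n))
# housing rear bottom/top edge corners z=.066->housing top .066? 58+8
for z in(.058,.066):
  h=[q(*p,z) for p in((117,275),(276,275))];print(np.linalg.norm(h[0]-h[1]),(h[0]+h[1])/2+.037*ex)
gl,gr=q(124,560,.061),q(262,560,.061);m=(gl+gr)/2;print("griptip mid",m,"implied origin",m+.154*ex, np.linalg.norm(gl-gr))
g0,g1=q(137,412,.061),q(251,412,.061);print("grip front mid",(g0+g1)/2,(g0+g1)/2+.09*ex)
```

```text
yaws 0.3829041203079302 0.3812980614785362 0.3881012270915908 w 0.10692524841492983
0.3846996442850635
origin from bed [ 0.50791985 -0.31736065  0.008     ]
knob far-> [ 0.50929791 -0.31635373  0.096     ] near-> [ 0.5114388  -0.31553461  0.068     ] origins [ 0.50559026 -0.31785486  0.096     ] [ 0.50773116 -0.31703574  0.068     ] 0.3858123815573613
0.06169480782051742 [ 0.50905922 -0.31646585  0.058     ]
0.06026831918089669 [ 0.50900189 -0.31646656  0.066     ]
griptip mid [ 0.36768492 -0.37297778  0.061     ] implied origin [ 0.51042925 -0.31518455  0.061     ] 0.057838296581584896
grip front mid [ 0.42544272 -0.34962823  0.061     ] [ 0.50886473 -0.31585296  0.061     ]
```

>>> apply_moves:
  series:
    - {"travel": [0.039, 0.0005, 0], "turn": 0.3, "jaw": 1}
    - {"travel": [0.039, 0.0005, 0.02], "turn": 0, "jaw": 1}
    - {"travel": [0.039, 0, 0.04], "turn": 0, "jaw": 1}
    - {"travel": [0, 0, 0.04], "turn": 0, "jaw": 1}
    - {"travel": [0, 0, 0.03], "turn": 0, "jaw": 1}

```text
clock: 2.08
position: [0.5106, -0.3184, 0.119]
tool_rot: [-3.141, 0.001, 0.379]
force: [0.7, -0.4, 0.5]
width: 0.0913
```

>>> apply_moves:
  series:
    - {"travel": [0, 0, 0.02], "turn": 0, "jaw": 1}
    - {"travel": [0, 0, 0.013], "turn": 0, "jaw": 1}
    - {"travel": [0, 0, 0], "turn": 0, "jaw": 1}

```text
clock: 2.45
position: [0.5109, -0.3181, 0.0876]
tool_rot: [-3.141, 0.0, 0.38]
force: [0.7, 0.6, 0.0]
width: 0.0911
```

>>> apply_moves:
  series:
    - {"travel": [0.0015, -0.002, 0], "turn": -0.3, "jaw": 1}
    - {"travel": [0, 0, 0], "turn": 0, "jaw": 0.4}
    - {"travel": [0, 0, 0], "turn": 0, "jaw": 0}
    - {"travel": [0, 0, 0], "turn": 0, "jaw": 0}
    - {"travel": [0, 0, 0], "turn": 0, "jaw": 0}

```text
clock: 3.08
position: [0.5119, -0.3155, 0.088]
tool_rot: [3.141, -0.0, 0.386]
force: [0.0, 0.1, 0.4]
width: 0.0544
```

>>> apply_moves:
  series:
    - {"travel": [0, 0, 0], "turn": 0, "jaw": 0}
    - {"travel": [0, 0, 0], "turn": 0, "jaw": 0}
    - {"travel": [0, 0, 0], "turn": 0, "jaw": 0}

```text
clock: 3.45
position: [0.5118, -0.3155, 0.0879]
tool_rot: [-3.142, 0.0, 0.386]
force: [-0.9, -1.2, -0.4]
width: 0.0243
```

>>> apply_moves:
  series:
    - {"travel": [0, 0, 0], "turn": 0, "jaw": 0}
    - {"travel": [0, 0, 0], "turn": 0, "jaw": 0}
    - {"travel": [0, 0, 0], "turn": 0, "jaw": 0}

```text
clock: 3.82
position: [0.5116, -0.3151, 0.0879]
tool_rot: [-3.141, 0.0, 0.386]
force: [-1.8, 4.8, 3.9]
width: 0.0127
```

>>> apply_moves:
  series:
    - {"travel": [0, 0, 0], "turn": 8, "jaw": 0}
    - {"travel": [0, 0, 0], "turn": 10, "jaw": 0}
    - {"travel": [0, 0, 0], "turn": 10, "jaw": 0}
    - {"travel": [0, 0, 0], "turn": 10, "jaw": 0}
    - {"travel": [0, 0, 0], "turn": 10, "jaw": 0}

```text
clock: 4.45
position: [0.5116, -0.3174, 0.088]
tool_rot: [3.139, -0.002, -0.456]
force: [-8.1, -21.0, -4.7]
width: 0.0128
```

```bash
python3 -c "
from h import *
s=state();print(s['ft_torque'],s['width'],s['tool_rot'])"
```

```text
[-3.9950101   1.72873472  0.17800441] 0.012768996388825378 [ 3.13862892e+00 -1.61785915e-03 -4.55590865e-01]
```

>>> apply_moves:
  series:
    - {"travel": [0, 0.002, 0], "turn": 8, "jaw": 0}
    - {"travel": [0, 0.0005, 0], "turn": 6, "jaw": 0}
    - {"travel": [0, 0, 0], "turn": 2, "jaw": 0}
    - {"travel": [0, 0, 0], "turn": 0, "jaw": 0}

```text
clock: 4.95
position: [0.5109, -0.3184, 0.088]
tool_rot: [3.141, -0.002, -0.729]
force: [0.8, -6.7, -3.2]
width: 0.0129
```

```bash
python3 -c "
from h import *
s=state();print(s['ft_torque'],s['force'],s['width'],s['tool_rot'])
cv2.imwrite('pics/w2.png',get_image('wrist'))"
```

```text
[-1.18926257 -0.04322156  0.20158429] [ 0.76015627 -6.67841886 -3.2222619 ] 0.012939737233147161 [ 3.14101412e+00 -1.51730791e-03 -7.29011571e-01]
```

View pics/w2.png

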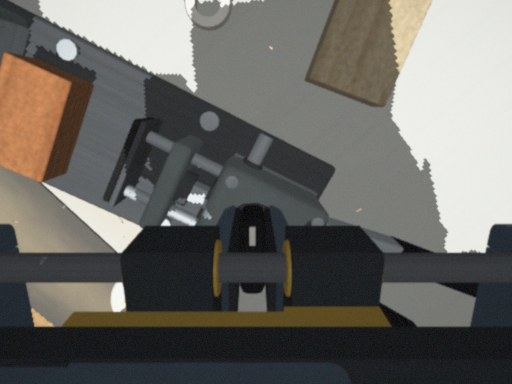

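The knob and fingers have turned 1.115 rad. The bolt at (258,150) now sticks out about 22 mm, against 7 mm before. Letting go.

>>> apply_moves:
  series:
    - {"travel": [0, 0, 0], "turn": 0, "jaw": 1}
    - {"travel": [0, 0, 0], "turn": 0, "jaw": 1}
    - {"travel": [0, 0, 0], "turn": 0, "jaw": 1}
    - {"travel": [0, 0, 0], "turn": 0, "jaw": 1}
    - {"travel": [0, 0, -0.02], "turn": 0, "jaw": 1}

```text
clock: 5.62
position: [0.5099, -0.3171, 0.1075]
tool_rot: [3.141, 0.003, -0.731]
force: [0.3, 0.5, 1.0]
width: 0.0598
```

>>> apply_moves:
  series:
    - {"travel": [0, 0, -0.04], "turn": 0, "jaw": 1}
    - {"travel": [0, 0, -0.05], "turn": -10.5, "jaw": 1}
    - {"travel": [0, 0, -0.045], "turn": -10.5, "jaw": 1}
    - {"travel": [0, 0, 0], "turn": -10.5, "jaw": 1}
    - {"travel": [0, 0, 0], "turn": -10.5, "jaw": 1}

```text
clock: 6.25
position: [0.5109, -0.3178, 0.2452]
tool_rot: [3.14, -0.002, 0.009]
force: [-0.0, -0.1, 0.0]
width: 0.0913
```

>>> apply_moves:
  series:
    - {"travel": [0, 0, 0], "turn": -10.5, "jaw": 1}
    - {"travel": [0, 0, 0], "turn": -10.5, "jaw": 1}
    - {"travel": [0, 0, 0], "turn": 0, "jaw": 1}

```text
clock: 6.62
position: [0.5107, -0.3177, 0.2441]
tool_rot: [3.141, -0.001, 0.368]
force: [0.6, 0.6, 0.3]
width: 0.091
```

Run:
```python
from h import *
s=state();print(s["position"],s["tool_rot"],s["width"])
c=camera_info("wrist");im=get_image("wrist");cv2.imwrite("pics/w3.png",im)
np.savez("w3.npz",**{k:np.array(v) for k,v in c.items()})
```

```text
[ 0.51072125 -0.31766281  0.24411923] [ 3.14086353e+00 -5.53041864e-04  3.67884062e-01] 0.09096466144557236
```

View pics/w3.png

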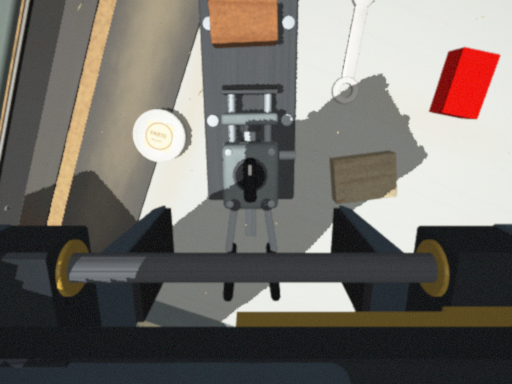

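Knob is back at rest along the clamp's x at (250,175) and the bolt at (288,155) is out. The jaw is at row 120, the pad at row 90, the block's near faces at rows 27–46, and the tin and spare block have not moved.

Run:
```python
from h import *
c=dict(np.load("w3.npz"));y=.385;O=np.array([.508,-.317,0])
ex=np.array([np.cos(y),np.sin(y),0]);ey=np.array([-ex[1],ex[0],0])
def cl(p,z):
    d=ray(c,p,z)-O;return (round(d@ex,4),round(d@ey,4))
print("pad far top",[cl((252,86),z) for z in(.044,.046,.05)],"pad near",cl((252,95),.044))
print("jaw far/near top",cl((248,114),.056),cl((248,126),.056))
print("block near bottom",cl((243,46),.008),"top",cl((243,27),.038))
print("bolt end",cl((295,155),.025),"housing side",cl((279,155),.025))
im=cv2.imread("pics/w3.png");print("column profile",im[0:145,252].astype(int).sum(1).tolist())
s=state();G=O-.122*ex;d=G-s["position"];t=s["tool_rot"][2]
print("to grip: G",G,"tool x",d[0]*np.cos(t)+d[1]*np.sin(t),"tool y",d[0]*np.sin(t)-d[1]*np.cos(t))
```

```text
pad far top [(np.float64(0.0957), np.float64(-0.0035)), (np.float64(0.0955), np.float64(-0.0035)), (np.float64(0.0953), np.float64(-0.0035))] pad near (np.float64(0.0865), np.float64(-0.0033))
jaw far/near top (np.float64(0.0673), np.float64(0.0012)) (np.float64(0.0549), np.float64(0.0014))
block near bottom (np.float64(0.1408), np.float64(0.0059)) top (np.float64(0.1539), np.float64(0.0048))
bolt end (np.float64(0.0185), np.float64(-0.0528)) housing side (np.float64(0.0188), np.float64(-0.034))
column profile [419, 410, 392, 377, 384, 392, 409, 428, 426, 431, 425, 417, 411, 423, 427, 428, 426, 417, 415, 438, 442, 431, 425, 416, 415, 427, 437, 444, 436, 438, 414, 412, 395, 389, 383, 396, 395, 381, 365, 381, 363, 295, 190, 151, 136, 157, 238, 287, 306, 308, 305, 316, 310, 308, 307, 306, 307, 304, 307, 311, 316, 303, 305, 308, 312, 308, 309, 311, 312, 306, 301, 303, 314, 311, 309, 310, 317, 304, 312, 311, 308, 304, 305, 297, 238, 157, 141, 135, 138, 185, 275, 316, 303, 222, 224, 286, 311, 310, 310, 307, 305, 315, 312, 317, 309, 309, 302, 307, 308, 241, 173, 156, 184, 293, 408, 479, 511, 518, 511, 457, 340, 261, 243, 219, 186, 153, 149, 136, 144, 145, 148, 208, 294, 340, 340, 338, 342, 343, 352, 329, 283, 201, 159, 175, 204]
to grip: G [ 0.39493059 -0.36281821  0.        ] tool x -0.12429354869860208 tool y 0.0008468124456774834
```

Run:
```python
from h import *
c=dict(np.load("w1.npz"));y=.385;O=np.array([.508,-.317,0])
ex=np.array([np.cos(y),np.sin(y),0]);ey=np.array([-ex[1],ex[0],0])
for p in((118,210),(20,170),(112,245),(215,285),(300,310)):
  for z in(0,.06):
    w=ray(c,p,z);d=w-O;print(p,z,w.round(3),"clamp",(d@ex).round(3),(d@ey).round(3))
im=get_image("side");cv2.imwrite("pics/side1.png",im)
cv2.imwrite("pics/side1c.png",cv2.resize(im[175:265,180:380],None,fx=4,fy=4,interpolation=cv2.INTER_CUBIC))
```

```text
(118, 210) 0 [ 0.278 -0.217  0.   ] clamp -0.176 0.179
(118, 210) 0.06 [ 0.307 -0.234  0.06 ] clamp -0.155 0.153
(20, 170) 0 [ 0.282 -0.085  0.   ] clamp -0.122 0.3
(20, 170) 0.06 [ 0.31  -0.121  0.06 ] clamp -0.11 0.256
(112, 245) 0 [ 0.226 -0.224  0.   ] clamp -0.227 0.193
(112, 245) 0.06 [ 0.262 -0.24   0.06 ] clamp -0.199 0.164
(215, 285) 0 [ 0.222 -0.377  0.   ] clamp -0.288 0.052
(215, 285) 0.06 [ 0.259 -0.37   0.06 ] clamp -0.251 0.045
(300, 310) 0 [ 0.23  -0.506  0.   ] clamp -0.328 -0.071
(300, 310) 0.06 [ 0.266 -0.48   0.06 ] clamp -0.285 -0.06
```

View pics/side1c.png

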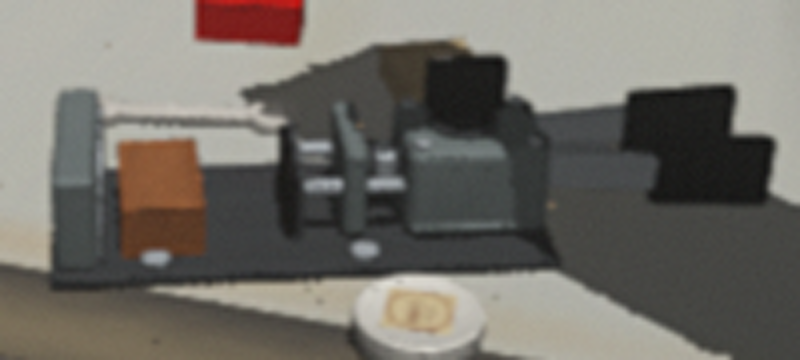

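The side crop shows the pad at column 290, jaw at 350, block at 120–205, anvil face at about 100 and the grips at 625–770. The rails are well clear of the grip approach.

>>> apply_moves:
  series:
    - {"travel": [-0.042, 0.0003, 0], "turn": -1, "jaw": 1}
    - {"travel": [-0.041, 0.0003, 0], "turn": 0, "jaw": 1}
    - {"travel": [-0.041, 0.0003, 0.02], "turn": 0, "jaw": 1}
    - {"travel": [0, 0, 0.05], "turn": 0, "jaw": 1}
    - {"travel": [0, 0, 0.04], "turn": 0, "jaw": 1}

```text
clock: 7.35
position: [0.3954, -0.3648, 0.1321]
tool_rot: [3.141, -0.0, 0.382]
force: [0.3, 0.0, -0.7]
width: 0.0913
```

>>> apply_moves:
  series:
    - {"travel": [0, 0, 0], "turn": 0, "jaw": 1}

```text
clock: 7.48
position: [0.3947, -0.3635, 0.1311]
tool_rot: [-3.137, 0.002, 0.383]
force: [0.1, 0.2, 1.0]
width: 0.091
```

>>> apply_moves:
  series:
    - {"travel": [0, -0.0006, 0.03], "turn": 0, "jaw": 1}
    - {"travel": [0, 0, 0.03], "turn": 0, "jaw": 1}
    - {"travel": [0, 0, 0.02], "turn": 0, "jaw": 1}
    - {"travel": [0, 0, 0.011], "turn": 0, "jaw": 1}
    - {"travel": [0, 0, 0], "turn": 0, "jaw": 1}

```text
clock: 8.1
position: [0.3958, -0.3641, 0.0421]
tool_rot: [-3.141, 0.0, 0.386]
force: [-0.6, 0.1, 1.3]
width: 0.0912
```

>>> apply_moves:
  series:
    - {"travel": [0, 0, 0], "turn": 0, "jaw": 0.72}
    - {"travel": [0, 0, 0], "turn": 0, "jaw": 0.6}
    - {"travel": [0, 0, 0], "turn": 0, "jaw": 0.45}
    - {"travel": [0, 0, 0], "turn": 0, "jaw": 0.35}
    - {"travel": [0, 0, 0], "turn": 0, "jaw": 0.35}

```text
clock: 8.72
position: [0.3942, -0.3624, 0.0417]
tool_rot: [-3.137, 0.002, 0.387]
force: [-7.6, 11.6, 11.0]
width: 0.0442
```

>>> apply_moves:
  series:
    - {"travel": [0, 0, 0], "turn": 0, "jaw": 0.35}
    - {"travel": [0, 0, 0], "turn": 0, "jaw": 0.35}
    - {"travel": [0, 0, 0], "turn": 0, "jaw": 0.35}

```text
clock: 9.1
position: [0.3939, -0.362, 0.0417]
tool_rot: [-3.137, 0.002, 0.387]
force: [-9.5, 11.1, 12.1]
width: 0.0344
```

Run:
```python
from h import *
s=state();print(s["position"],s["width"],s["force"])
im=get_image("side");cv2.imwrite("pics/side2.png",im)
a=[cv2.resize(cv2.imread(f"pics/side{i}.png")[178:265,180:380],None,fx=4,fy=3.4,interpolation=cv2.INTER_CUBIC) for i in(1,2)]
cv2.imwrite("pics/cmp.png",np.vstack(a))
```

```text
[ 0.39394066 -0.36202189  0.04167669] 0.034449686192032564 [-9.47907877 11.1116881  12.1150194 ]
```

View pics/cmp.png

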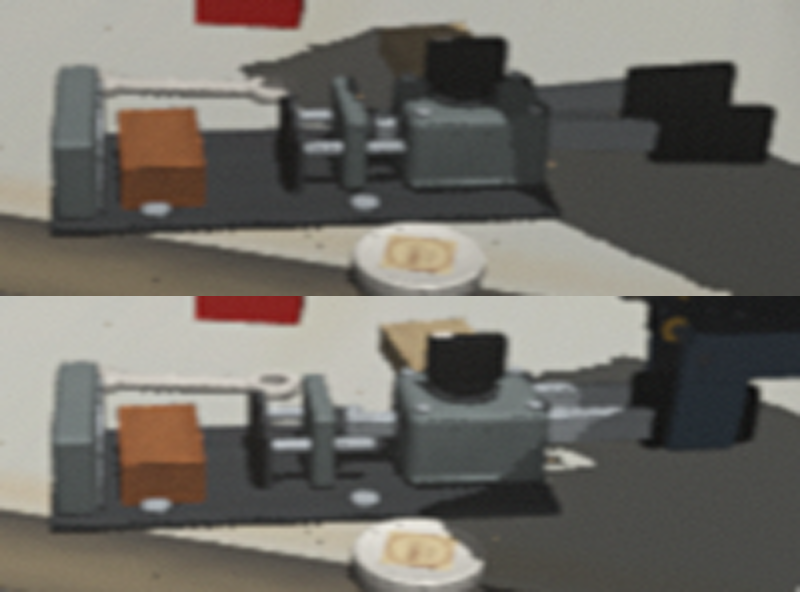

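The first stroke (width 34.4 mm) fed the jaw about 31 px in the enlargement, which is about 15 mm. Block and bystanders are in place. Next, two more strokes.

>>> apply_moves:
  series:
    - {"travel": [0, -0.001, 0], "turn": 0, "jaw": 0.85}
    - {"travel": [0, 0, 0], "turn": 0, "jaw": 0.85}
    - {"travel": [0, 0, 0], "turn": 0, "jaw": 0.85}
    - {"travel": [0, 0, 0], "turn": 0, "jaw": 0.85}
    - {"travel": [0, 0, 0], "turn": 0, "jaw": 0.85}

```text
clock: 9.78
position: [0.3956, -0.3635, 0.0422]
tool_rot: [3.141, -0.0, 0.387]
force: [-0.2, -0.4, -0.1]
width: 0.0769
```

>>> apply_moves:
  series:
    - {"travel": [0, 0, 0], "turn": 0, "jaw": 0.72}
    - {"travel": [0, 0, 0], "turn": 0, "jaw": 0.5}
    - {"travel": [0, 0, 0], "turn": 0, "jaw": 0.34}
    - {"travel": [0, 0, 0], "turn": 0, "jaw": 0.34}
    - {"travel": [0, 0, 0], "turn": 0, "jaw": 0.34}

```text
clock: 10.4
position: [0.3939, -0.362, 0.0415]
tool_rot: [-3.138, 0.002, 0.387]
force: [-8.7, 4.6, 7.4]
width: 0.0345
```

>>> apply_moves:
  series:
    - {"travel": [0, 0, 0], "turn": 0, "jaw": 0.34}
    - {"travel": [0, 0, 0], "turn": 0, "jaw": 0.34}
    - {"travel": [0, 0, 0], "turn": 0, "jaw": 0.34}

```text
clock: 10.78
position: [0.3939, -0.362, 0.0415]
tool_rot: [-3.138, 0.002, 0.387]
force: [-9.8, 5.2, 6.7]
width: 0.0345
```

```bash
cat >> h.py <<'E'
y=.385;O=np.array([.508,-.317,0]);ex=np.array([np.cos(y),np.sin(y),0])
def track(im,ref,box,dx=45):
    """subpixel column shift (left positive) of patch box=(x0,x1,y0,y1) from ref to im, with small row slack"""
    x0,x1,y0,y1=box;T=cv2.resize(ref[y0:y1,x0:x1],None,fx=4,fy=4,interpolation=cv2.INTER_CUBIC)
    S=cv2.resize(im[y0-3:y1+4,x0-dx:x1+4],None,fx=4,fy=4,interpolation=cv2.INTER_CUBIC)
    m=cv2.matchTemplate(S,T,cv2.TM_CCOEFF_NORMED);_,v,_,l=cv2.minMaxLoc(m);return dx-l[0]/4,(l[1]/4-3),v
def measure(im):
    ref=cv2.imread("pics/side1.png");c=camera_info("side")
    for n,b,x in(("jaw",(261,274,200,233),.067),("pad",(248,256,207,233),.0957),("block",(208,233,209,239),.142)):
        d,r,v=track(im,ref,b)
        p0=proj(c,O+ex*x+[0,0,.03]);xs=np.linspace(x-.01,x+.1,111)
        u=np.array([proj(c,O+ex*a+[0,0,.03])[0] for a in xs])
        print(n,"shift px",d,"row",r,"score",round(v,2),"advance mm",round(1e3*(np.interp(-(p0[0]-d),-u,xs)-x),1))
E
python3 - <<'E'
from h import *
im=get_image("side");cv2.imwrite("pics/side3.png",im)
measure(cv2.imread("pics/side2.png"));print();measure(im);s=state();print(s["width"],s["force"],s["clock"])
E
```

```text
jaw shift px 7.75 row 0.25 score 0.56 advance mm 16.3
pad shift px 7.75 row 0.0 score 0.96 advance mm 16.2
block shift px 0.0 row 0.0 score 1.0 advance mm 0.0

jaw shift px 15.0 row 0.5 score 0.58 advance mm 31.6
pad shift px 15.0 row 0.0 score 0.92 advance mm 31.4
block shift px 0.0 row 0.0 score 1.0 advance mm 0.0
0.034512989014140454 [-8.68195256  3.96621448  6.66091927] 10.825
```

Tracking gives about 15.5 mm per stroke: 31.5 mm so far, and about 53 mm needed to close on the anvil. The third stroke leaves about a 6 mm gap.

>>> apply_moves:
  series:
    - {"travel": [0, 0, 0], "turn": 0, "jaw": 0.85}
    - {"travel": [0, 0, 0], "turn": 0, "jaw": 0.85}
    - {"travel": [0, 0, 0], "turn": 0, "jaw": 0.85}
    - {"travel": [0, 0, 0], "turn": 0, "jaw": 0.85}
    - {"travel": [0, 0, 0], "turn": 0, "jaw": 0.85}

```text
clock: 11.45
position: [0.3957, -0.3635, 0.0421]
tool_rot: [3.141, -0.0, 0.387]
force: [-0.5, -0.1, 0.5]
width: 0.0772
```

>>> apply_moves:
  series:
    - {"travel": [0, 0, 0], "turn": 0, "jaw": 0.72}
    - {"travel": [0, 0, 0], "turn": 0, "jaw": 0.5}
    - {"travel": [0, 0, 0], "turn": 0, "jaw": 0.34}
    - {"travel": [0, 0, 0], "turn": 0, "jaw": 0.34}
    - {"travel": [0, 0, 0], "turn": 0, "jaw": 0.34}

```text
clock: 12.08
position: [0.3939, -0.362, 0.0416]
tool_rot: [-3.138, 0.002, 0.387]
force: [-10.1, 4.3, 6.6]
width: 0.0341
```

>>> apply_moves:
  series:
    - {"travel": [0, 0, 0], "turn": 0, "jaw": 0.34}
    - {"travel": [0, 0, 0], "turn": 0, "jaw": 0.34}

```text
clock: 12.32
position: [0.3939, -0.362, 0.0415]
tool_rot: [-3.138, 0.002, 0.387]
force: [-8.8, 4.2, 6.3]
width: 0.0345
```

Run:
```python
from h import *
im=get_image("side");cv2.imwrite("pics/side4.png",im)
measure(im);s=state();print(s["width"],s["force"],s["clock"])
cv2.imwrite("pics/side4c.png",cv2.resize(im[178:265,180:380],None,fx=4,fy=4,interpolation=cv2.INTER_CUBIC))
```

```text
jaw shift px 22.0 row 0.75 score 0.57 advance mm 46.2
pad shift px 8.75 row -2.25 score 0.68 advance mm 18.3
block shift px -2.5 row -0.75 score 0.67 advance mm -5.2
0.03443805013837984 [-8.85780783  5.51758053  6.36157391] 12.375
```

View pics/side4c.png

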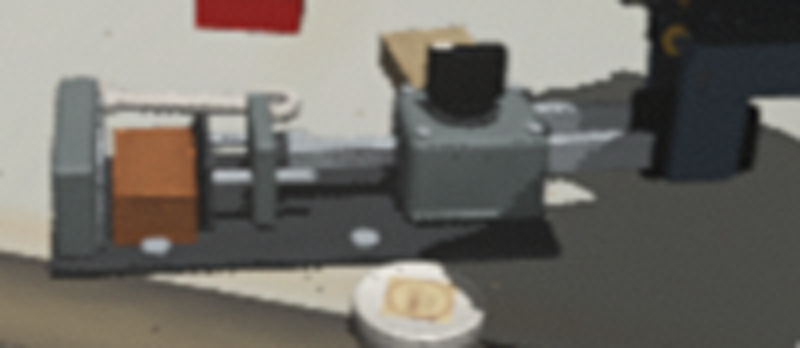

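Jaw has advanced 46 mm. The pad now touches the block and has pushed it about 4 mm, with about 5 mm left to the anvil. The final stroke should give about 10 mm of compression; I'll take it in two parts.

>>> apply_moves:
  series:
    - {"travel": [0, 0, 0], "turn": 0, "jaw": 0.85}
    - {"travel": [0, 0, 0], "turn": 0, "jaw": 0.85}
    - {"travel": [0, 0, 0], "turn": 0, "jaw": 0.85}
    - {"travel": [0, 0, 0], "turn": 0, "jaw": 0.85}
    - {"travel": [0, 0, 0], "turn": 0, "jaw": 0.85}

```text
clock: 13.0
position: [0.3957, -0.3635, 0.0421]
tool_rot: [3.141, -0.0, 0.387]
force: [-0.5, -0.4, 0.1]
width: 0.0775
```

>>> apply_moves:
  series:
    - {"travel": [0, 0, 0], "turn": 0, "jaw": 0.72}
    - {"travel": [0, 0, 0], "turn": 0, "jaw": 0.6}
    - {"travel": [0, 0, 0], "turn": 0, "jaw": 0.5}
    - {"travel": [0, 0, 0], "turn": 0, "jaw": 0.42}
    - {"travel": [0, 0, 0], "turn": 0, "jaw": 0.42}

```text
clock: 13.62
position: [0.3939, -0.362, 0.0415]
tool_rot: [-3.138, 0.002, 0.387]
force: [-8.8, 4.9, 7.3]
width: 0.0384
```

>>> apply_moves:
  series:
    - {"travel": [0, 0, 0], "turn": 0, "jaw": 0.42}
    - {"travel": [0, 0, 0], "turn": 0, "jaw": 0.42}

```text
clock: 13.88
position: [0.3939, -0.362, 0.0415]
tool_rot: [-3.138, 0.002, 0.387]
force: [-8.3, 5.1, 6.9]
width: 0.0383
```

Run:
```python
from h import *
im=get_image("side");cv2.imwrite("pics/side5.png",im)
measure(im);s=state();print(s["width"],s["force"],s["clock"])
r=cv2.imread("pics/side4.png")
print("vs side4: jaw",track(im,r,(239,252,200,233),12),"pad+block",track(im,r,(207,234,207,240),12))
print("control side3->4 jaw ref", track(r,cv2.imread("pics/side3.png"),(246,259,200,233),12))
```

```text
jaw shift px 27.75 row 1.0 score 0.57 advance mm 58.2
pad shift px 24.5 row -2.5 score 0.72 advance mm 51.1
block shift px -0.25 row -0.5 score 0.7 advance mm -0.5
0.038272788511760254 [-10.09507419   4.35735758   6.7335808 ] 13.925
vs side4: jaw (5.5, 0.0, 0.9684029817581177) pad+block (2.0, 0.0, 0.9439001083374023)
control side3->4 jaw ref (7.0, 0.25, 0.9128091335296631)
```

Compression is about 7 mm with the block at the anvil. A little further gets to about 9 mm.

>>> apply_moves:
  series:
    - {"travel": [0, 0, 0], "turn": 0, "jaw": 0.39}
    - {"travel": [0, 0, 0], "turn": 0, "jaw": 0.37}
    - {"travel": [0, 0, 0], "turn": 0, "jaw": 0.37}
    - {"travel": [0, 0, 0], "turn": 0, "jaw": 0.37}
    - {"travel": [0, 0, 0], "turn": 0, "jaw": 0.37}

```text
clock: 14.55
position: [0.3939, -0.362, 0.0416]
tool_rot: [-3.138, 0.002, 0.387]
force: [-9.8, 3.6, 6.9]
width: 0.0345
```

Run:
```python
from h import *
im=get_image("side");cv2.imwrite("pics/side6.png",im)
s=state();print(s["width"],s["force"],s["clock"])
r=cv2.imread("pics/side4.png")
print("vs side4: jaw",track(im,r,(239,252,200,233),12),"pad+block",track(im,r,(207,234,207,240),12))
cv2.imwrite("pics/side6c.png",cv2.resize(im[178:265,180:380],None,fx=4,fy=4,interpolation=cv2.INTER_CUBIC))
```

```text
0.03429870024171379 [-9.41817087  4.93518089  7.01041179] 14.6
vs side4: jaw (6.25, 0.0, 0.9581071138381958) pad+block (2.0, 0.0, 0.9431948661804199)
```

View pics/side6c.png

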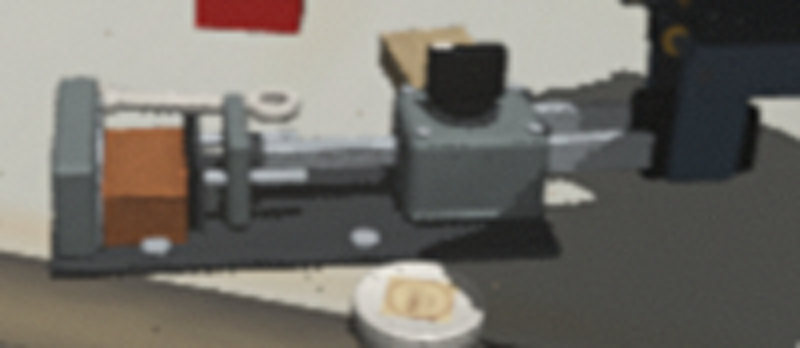

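The block sits flush on the anvil (block 103–187, anvil face about 102), the pad–jaw gap is about half closed, and the knob is at rest. Handing in.

```bash
python3 -c "
from workcell import *
print(finish_job())"
```

```text
the job is handed in; nothing more can be done
None
```

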